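# Hold a gliding vial cradle in view over the light panel

## Robot

A 6-joint arm with a two-finger parallel gripper is mounted at the origin on the work surface. World frame = base frame: x ahead of the robot, y to its left, z up, the work surface at z = 0. Lengths are in m, angles in rad, forces in N, time in s.
With the tool pointing down it reaches from about 0.375 to 0.925 m from the base axis. Payload 5.7 kg.
Tool frame: the origin (TCP) lies on the centre line of the jaws, within the pads' length; the fingertips stand 8 mm ahead of it and the grasp point (between the pads) lies 11 mm behind it; z points along the fingers, y is the line along which they close (so a half turn about z gives the same grasp; the last joint's range is limited). The gripper opens to 88 mm and grips with 3 to 60 N. Pads are 20 mm wide; open, the fingers measure 115 mm over their backs; the gripper's body (75 mm by 178 mm) begins 61 mm behind the grasp point.
Start: joints at [-1.307, 0.359, 1.51, -0, 1.272, -0.115], TCP at [0.222, -0.557, 0.231] pointing down, gripper open.
Joint ranges: [-2.97, 2.97], [-1.01, 2.36], [0.21, 2.38], [-0.96, 4.11], [0.2, 2.71], [-2.98, 2.98]. Speed limits (rad/s): [2.39, 2.39, 3.14, 3.14, 3.14, 3.14].

## Interface

Orientations are given as a 3x3 rotation matrix whose columns are the frame's x, y, z axes.
In Python, from cell import env gives the robot as it stands.
- The arm moves only by the tool arm_command, never from a script. Its argument "commands" is a list of rows, each a list of 5 numbers: the closure, from 0 (fully open) to 1 (shut), then the shift along the tool's x, y, z in mm, then the turn about the tool's z in degrees. In form: [[jaw, dx, dy, dz, roll], ...]. A call has 1 to 8 rows; each row is the pose to reach, as a shift and turn from the pose commanded when the call began, along the tool's axes at that moment; what a row does not reach only later rows make up. A row lasts 1/12 s, in which the tool goes at most 41.7 mm and 7.16 degrees, less where a joint would pass 70% of its speed; a pose out of reach is approached as far as the arm can. A call with a gripper value outside its range is refused whole. The fingers move at their own pace and stop on an object; "squeeze" is the grip in N (left out, the last holds). Time passes only in rows, so rows that repeat a pose let the fingers close. It gives the time, the measured TCP pose, the force, the opening and the grip force at its end, in the units of the state.
- env.read_state(): the state, without advancing time (a new reading comes with each control period).
- env.capture(name): name is "side" or "top"; returns a dict with "img" (480x640x3 uint8, blue, green, red), "fx", "fy", "cx", "cy" (pixels), "dist" ([k1, k2, p1, p2, k3] as OpenCV has them; the pictures are not rectified), "R" (3x3) and "t" (3): a world point X has camera coordinates R X + t. Camera axes: x right, y down, z forward; pixel columns grow to the right and rows downward; lengths in m; the calibration is good to about 2 mm. A picture is of the moment at which its call begins. There is no depth.
- env.sign_off(): hands the job in; it is judged then, once.
The state is a dict: "t": time; "joints": joint angles; "qvel": joint speeds; "joint_torque": joint torques, N m; "eef_pos": TCP position; "orientation": TCP orientation; "force": force on the tool from outside, world axes, zero at the start; "ft_torque": the same for the moment, N m; "opening": opening from 0.0 (shut) to 1.0 (fully open); "gripper_force": force on a finger pad.
Only numpy, scipy, OpenCV 4.12 (cv2) and the standard library are available. Lean on these libraries where they do the work, as an engineer would, in place of code of your own. Each camera call takes 0.05 s, during which the arm holds its last target. There are 200 camera calls.

## Task

Pick up the viewing tray by its blue handle, just clear of its mat, and tilt it gently so that the free-running cradle with the amber vial glides off its rest stop and stays between the two blue lines for a second or so. Then carry the tray, with the cradle touching neither end of the tray on the way, until the middle between the lines is over the centre of the light panel, about 10 to 12 cm above the table and clear of the panel. Keep the cradle between the lines there for 6 seconds and finish still holding it so; never touch the vial, never let the cradle hit the far end rim, keep the vial in its cradle, and leave the bottle, the bowl and the pill box alone.

Things in the scene. Friction and masses are not known exactly. Their poses are not given: they have to be found in the camera images.
- tray: White enamel viewing tray, 325 mm long (x), 90 mm wide (y), about 0.32 kg, loose, standing on the green mat. Origin: on its underside, below the middle between the blue lines; x towards the far end, z up as it stands. Its feet are uneven: standing, the deck rises towards the far end by 0.06 rad, so that the cradle leans on the stop at the handle end. Far foot: 27 mm below the deck.
- tray_grip (a point): Point to grip, in the blue handle: an upright flat tab 14 mm thick (along the tray's x), 50 mm wide (y), top 114 mm above the tray's underside. The point lies 20 mm below its top, at x = -165 mm in the tray's frame. Grip across the 14 mm from above with 80 N or more: the tray hangs out to one side and may sag a little.
- window (a point): Middle between the two blue lines (red tips on the side walls), on the deck surface, 20 mm above the underside. Frame fixed to the tray: x along the deck to the far end, y across, z normal to the deck; the deck is level when x is horizontal. Lines at x = -30 and +30 mm. The cradle's middle is in the middle of the window at joint value 0.098.
- cradle (a joint): Grey cradle, 43 x 70 x 19 mm, about 60 g, gliding along the deck on rails: 0 m against the rest stop (start), 0.196 m against the far rim, positive to the far end. Practically frictionless (damping 0.03 N s/m): acceleration = -(9.81 x upward slope of the deck along x + the tray's own acceleration along x). Between the lines while its middle is: 0.068 to 0.128 m.
- seat (a point): Point on the cradle: centre of the seated vial, 27 mm above the deck, over the cradle's middle. It moves with the cradle.
- far_rim (a point): Top of the far end rim, 16 mm above the deck, its inner face at x = +120 mm in the frame of window. Side walls are 16 mm high.
- rest_stop (a point): Top of the stop at the handle end, 16 mm above the deck, its inner face at x = -120 mm in the frame of window. The cradle leans on it at the start.
- vial: Amber glass vial, white label, red cap, lying across the tray, loose in the cradle between 10 mm high ridges; about 90 g, 36 mm in diameter, 62 mm long with cap. Origin on its axis at mid length; y along its axis. It rides with the cradle and must stay in it.
- mat: Fixed green mat, 360 x 130 x 4 mm, on which the tray stands at the start. Origin: centre of its underside; the tray's window stands right above it.
- panel: Fixed grey light panel with a glowing white top, 170 x 150 x 29 mm. Origin: centre of its underside, on the table.
- bottle: Bystander: standing amber bottle, 60 mm in diameter, 120 mm high. Origin: centre of its underside.
- bowl: Bystander: white bowl, 140 mm across, 45 mm high. Origin: centre of its underside.
- pillbox: Bystander: white open pill box with compartments, 110 x 70 x 30 mm. Origin: centre of its underside.
Mind the look-alikes: they are no part of the job. What is shaped like the vial but black, turquoise or yellow is not meant.

How it is judged:
On the way, in this order (a step that is already met when the one before it is completed fails the run):
1. the tray is lifted off its mat, still above it (within 15 cm sideways), and the cradle stays between the blue lines for 0.7 s (value of joint cradle between 0.068 and 0.128 m and height (world z) of window above 0.03 m and contact force between tray and mat below 0.1 N and horizontal distance between window and mat below 0.15 m), for 0.7 s.
2. the window is held over the light panel with the cradle between the lines for 6 s (value of joint cradle between 0.068 and 0.128 m and horizontal distance between window and panel below 0.045 m and height (world z) of window between 0.07 and 0.17 m), for 6 s.
At the end, for the whole second after the job is handed in: The robot holds the tray by itself, clear of the panel: middle between the lines within 45 mm sideways of the panel's centre and 70 to 170 mm above the table, the cradle's middle within 30 mm of that middle and slower than 0.08 m/s, the vial seated in it (all of step 2 and velocity of joint cradle between -0.08 and 0.08 m/s and distance between vial and seat below 0.01 m and contact force between tray and panel below 0.1 N and contact force between the fingers and tray above 1 N); the arm keeps its last pose, push and grip.
It fails at once if the cradle hits the far end rim (value of joint cradle above 0.194 m).
It fails at once if the cradle is against the rest stop while the tray is away from its mat (more than 15 cm) (horizontal distance between window and mat above 0.15 m and value of joint cradle below 0.002 m).
It fails at once if the vial leaves its cradle, or the tray is tipped by more than 0.4 rad (distance between vial and seat above 0.012 m or angle between window's own z axis and vertical above 0.4 rad).
It fails at once if the robot touches the vial (contact force between any of the arm, the fingers and vial above 0.3 N).
It fails at once if the tray strikes the light panel, or the bottle, bowl or pill box is moved (contact force between tray and panel above 3 N or distance of any of bottle, bowl, pillbox from where it was at the start of the episode above 0.02 m).
It also fails if it takes over 72 s, if anything falls off the work surface, if the arm or the gripper's body presses on something with over 40 N, if the wrist force passes 120 N, or if a joint passes its speed limit or range.

## Working session

There is one attempt and no reset: what is moved stays moved. The work goes in short steps, Python scripts to look and compute and a tool call to move; the robot and the scene stay as the last step left them, time stands still between calls to the robot, and variables do not carry over. Pictures are saved under pics/ and viewed, at most 10 in all, crops included, and the job is handed in when it is done.

Besides the shell and the picture viewer there is one more tool, called after ">>>" as name(argument=value, ...) on one line, values as JSON. arm_command: Moves the arm, as the interface text tells. Its arguments: {"type":"object","properties":{"commands":{"type":"array","items":{"type":"array","items":{"type":"number"}}},"squeeze":{"type":"number"}},"required":["commands"]}

```bash
ls; mkdir -p pics
python3 - <<'E'
from cell import env
import cv2,json
s=env.read_state(); print(s)
for n in("side","top"):
    c=env.capture(n); cv2.imwrite(f"pics/{n}0.png",c["img"]); print(n,{k:(v.tolist() if hasattr(v,'tolist') else v) for k,v in c.items() if k!="img"})
E
```

```text
pics
{'t': 0.0, 'joints': array([-1.30708582e+00,  3.59536247e-01,  1.51140732e+00, -2.21928561e-05,
        1.27250374e+00, -1.15089096e-01]), 'qvel': array([-1.64331460e-04, -6.43975588e-04, -9.60746910e-04, -2.22745595e-07,
       -1.79901217e-03, -9.61738401e-04]), 'joint_torque': array([-2.02869407e-03, -5.15374517e+01, -2.70728856e+01,  6.75374572e-02,
        3.51748872e-02, -1.32187374e-04]), 'eef_pos': array([ 0.22169944, -0.55681936,  0.22980054]), 'orientation': array([[ 9.29106846e-01,  3.69811052e-01, -5.03920453e-04],
       [ 3.69811345e-01, -9.29105152e-01,  1.78500214e-03],
       [ 1.91918431e-04, -1.84481321e-03, -9.99998280e-01]]), 'force': array([ 1.15188079, -0.69762392, -0.02034979]), 'ft_torque': array([-0.00397073, -0.01945969, -0.014999  ]), 'gripper_force': 0.0, 'opening': 1.0021138646931886}
side {'fx': 623.851438735723, 'fy': 623.851438735723, 'cx': 337.2985981627199, 'cy': 236.47756282922307, 'dist': [-0.04778016347885664, 0.0, 0.0, 0.0, 0.0], 'R': [[-0.9474339455869487, -0.31984307043905646, -0.008326406287424851], [-0.21652824049459926, 0.6601211506188385, -0.7192743479187713], [0.23555135282536485, -0.6796620313051019, -0.6946762435727617]], 't': [0.48338170588030804, 0.24540965382999458, 1.045175463624597]}
top {'fx': 542.7420344200991, 'fy': 542.7420344200991, 'cx': 324.43544188921146, 'cy': 229.15260448227414, 'dist': [-0.009708306828540805, 0.0, 0.0, 0.0, 0.0], 'R': [[0.02093067265246132, -0.9997264223180963, 0.010439706000403174], [-0.9876904756192346, -0.02229544148091019, -0.1548238924075397], [0.15501429390016142, -0.007070629974101071, -0.9878869241357553]], 't': [-0.10671363173988621, 0.5481914610514985, 1.1491954634915613]}
```

View pics/top0.png

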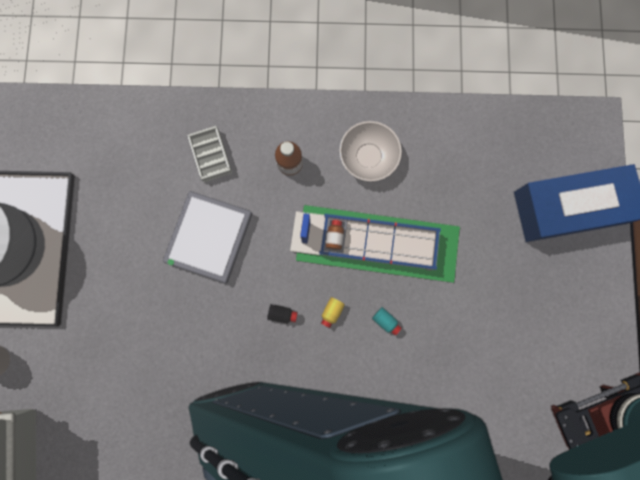

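View pics/side0.png

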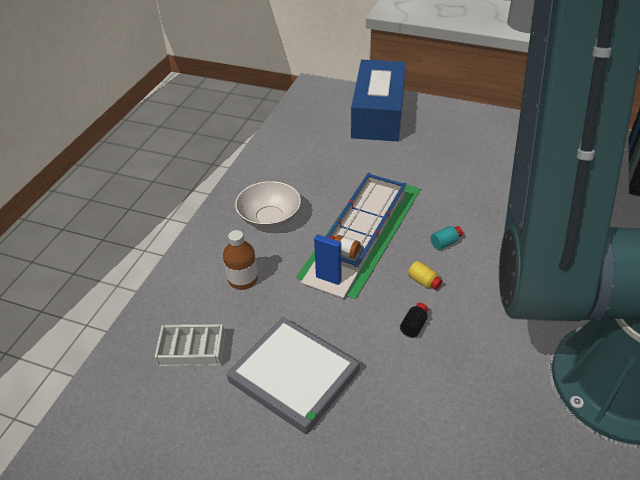

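```bash
cat > h.py <<'E'
import numpy as np,cv2
from cell import env
def K(c): return np.array([[c["fx"],0,c["cx"]],[0,c["fy"],c["cy"]],[0,0,1]])
def ray(c,px):
    p=cv2.undistortPoints(np.float64(px).reshape(-1,1,2),K(c),np.array(c["dist"]))[:,0]
    R=np.array(c["R"]);d=np.c_[p,np.ones(len(p))]@R
    return -R.T@np.array(c["t"]),d
def plane(c,px,z):
    o,d=ray(c,px); return o+d*((z-o[2])/d[:,2])[:,None]
def proj(c,X):
    R=np.array(c["R"]); return cv2.projectPoints(np.float64(X).reshape(-1,1,3),cv2.Rodrigues(R)[0],np.float64(c["t"]),K(c),np.array(c["dist"]))[0][:,0]
def hull(mask,n=1):
    k,l,s,_=cv2.connectedComponentsWithStats(mask.astype(np.uint8)); 
    return [np.argwhere(l==i)[:,::-1] for i in np.argsort(-s[1:,4])[:n]+1]
E
python3 - <<'E'
from h import *
for n in("top","side"):
    c=env.capture(n); hsv=cv2.cvtColor(c["img"],cv2.COLOR_BGR2HSV); H,S,V=cv2.split(hsv)
    g=(H>50)&(H<75)&(S>120)&(V>60)
    p=np.vstack([q for q in hull(g,2) if len(q)>150]); w=plane(c,p,.004)[:,:2].astype(np.float32)
    print(n,"mat",cv2.minAreaRect(w))
    b=(H>105)&(H<128)&(S>150)
    for q in hull(b,4): 
        r=cv2.minAreaRect(q.astype(np.float32)); print("blue",len(q),r, plane(c,[r[0]],.118 if n=="top" else .07))
    wm=(V>200)&(S<30)
    for q in hull(wm,5): print("white",len(q),cv2.minAreaRect(plane(c,q,.029)[:,:2].astype(np.float32)))
c=env.capture("top")
crop=c["img"][180:330,160:480]; cv2.imwrite("pics/crop1.png",cv2.resize(crop,None,fx=2.5,fy=2.5,interpolation=cv2.INTER_CUBIC))
print("bottle,bowl,pill",plane(c,[[288,150],[369,152],[209,152]],.05))
E
```

```text
top mat ((0.5270498394966125, -0.21738240122795105), (0.35182151198387146, 0.12298987060785294), 83.4138412475586)
blue 224 ((628.57421875, 211.05679321289062), (17.44561004638672, 23.326894760131836), 82.40535736083984) [[ 0.59120708 -0.72815837  0.118     ]]
blue 93 ((305.0, 225.5), (4.38406229019165, 21.354625701904297), 8.13010311126709) [[ 0.54536181 -0.05406222  0.118     ]]
blue 3 ((639.0, 197.00001525878906), (1.4142134189605713, 1.4142134189605713), 45.0) [[ 0.62177117 -0.75229956  0.118     ]]
blue 2 ((636.5, 199.5), (1.4142135381698608, 0.0), 135.0) [[ 0.61628217 -0.74661878  0.118     ]]
white 3495 ((0.5324663519859314, 0.16640643775463104), (0.12193085998296738, 0.14167587459087372), 72.82638549804688)
white 2395 ((0.5963675379753113, 0.5627847909927368), (0.15077811479568481, 0.11724348366260529), 89.74633026123047)
white 1785 ((0.9910537600517273, 0.4402535855770111), (0.10341548174619675, 0.10310562700033188), 89.59001159667969)
white 1758 ((0.9908974170684814, 0.5533441305160522), (0.10138580203056335, 0.1046534925699234), 0.5978211760520935)
white 1102 ((0.634693503
[... 840 characters left out ...]
94813538, 0.16372883319854736), (0.12345671653747559, 0.1440664529800415), 72.72921752929688)
white 702 ((0.7202117443084717, -0.1991429626941681), (0.06874938309192657, 0.09995758533477783), 20.148536682128906)
white 539 ((0.5420957207679749, -0.04412905499339104), (0.06339789181947708, 0.08674293011426926), 84.65486907958984)
white 482 ((0.5188913345336914, -0.29485130310058594), (0.0885699987411499, 0.038823921233415604), 84.55933380126953)
white 425 ((0.6477616429328918, -0.766319990158081), (0.050191111862659454, 0.12234419584274292), 11.561176300048828)
bottle,bowl,pill [[ 0.72647708 -0.00957162  0.05      ]
 [ 0.72622229 -0.19072854  0.05      ]
 [ 0.71767244  0.1663664   0.05      ]]
```

View pics/crop1.png

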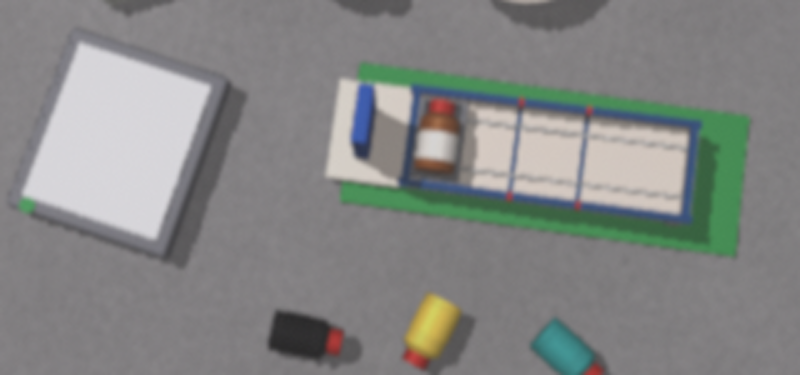

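The amber vial lies in the tray cradle at (335,235) in the top view. The black (282,314), yellow (333,312) and turquoise (387,321) look-alikes lie loose on the table. The crop confirms that the tray, with red tips at (366–393, 220–262), holds the amber one. The tool can't be tilted directly, so I'll test in free air what happens at the edge of its reach.

>>> arm_command(commands=[[0,0,-40,0,0],[0,0,-80,0,0],[0,0,-120,0,0],[0,0,-160,0,0],[0,0,-200,0,0],[0,0,-240,0,0],[0,0,-270,0,0],[0,0,-270,0,0]])

```text
t: 0.92
eef_pos: [0.1203, -0.2995, 0.2295]
orientation: [[0.929, 0.37, -0.001], [0.37, -0.929, 0.006], [0.001, -0.006, -1.0]]
force: [0.2, 0.4, -0.7]
opening: 1.0
gripper_force: 0.0
```

```bash
cat >> h.py <<'E'
def st():
    s=env.read_state(); print("t %.2f"%s["t"],"q",s["joints"].round(3),"p",s["eef_pos"].round(4),"r %.4f"%np.hypot(*s["eef_pos"][:2]),"z",s["orientation"][:,2].round(4),"y",s["orientation"][:,1].round(4),"F",s["force"].round(2),"T",s["ft_torque"].round(3),"op %.4f"%s["opening"],"g %.1f"%s["gripper_force"]); return s
E
python3 -c "
from h import *
st()"
```

```text
t 0.92 q [-1.403 -0.061  2.035 -0.     1.173 -0.211] p [ 0.1203 -0.2995  0.2295] r 0.3227 z [-0.0014  0.0058 -1.    ] y [ 0.3698 -0.9291 -0.0059] F [ 0.2   0.37 -0.65] T [ 0.033 -0.019 -0.01 ] op 1.0000 g 0.0
```

>>> arm_command(commands=[[0,0,0,40,0],[0,0,0,60,0],[0,0,-20,60,0],[0,0,-20,60,0]])

```text
t: 1.25
eef_pos: [0.1139, -0.2842, 0.1691]
orientation: [[0.929, 0.37, -0.001], [0.37, -0.929, 0.007], [0.001, -0.007, -1.0]]
force: [0.3, 1.5, -1.2]
opening: 1.0
gripper_force: 0.0
```

```bash
python3 -c "
from h import *
from scipy.optimize import least_squares
s=st()
D=[(.35954,1.51141,1.2725,.5994,.2298),(-.061,2.035,1.173,.3227,.2295)]+[(*s['joints'][[1,2,4]],np.hypot(*s['eef_pos'][:2]),s['eef_pos'][2])]
def f(p,full=0):
    a,h,L1,L2,d=p;o=[]
    for q2,q3,q5,r,z in D:
        R=np.sqrt(r*r-.0688**2); e=q2+q3
        # forearm direction angle e from vertical
        o+=[a+L1*np.sin(q2)+L2*np.sin(e)+d*np.cos(e)-R, h+L1*np.cos(q2)+L2*np.cos(e)-d*np.sin(e)-z]
    return o
for d0 in(0,.1,-.1):
    r=least_squares(f,[.1,.1,.45,.4,d0]);print(r.x.round(4),r.cost)
"
```

```text
t 1.25 q [-1.416  0.006  2.157 -0.     0.985 -0.224] p [ 0.1139 -0.2842  0.1691] r 0.3061 z [-0.0012  0.0066 -1.    ] y [ 0.3699 -0.9291 -0.0066] F [ 0.27  1.54 -1.16] T [ 0.077 -0.015  0.02 ] op 0.9998 g 0.0
[-0.0026 -0.1075  0.6143  0.4351  0.1144] 5.1527421160774146e-08
[-0.0026 -0.1075  0.6143  0.4351  0.1144] 5.1527421161183495e-08
[-0.0026 -0.1075  0.6143  0.4351  0.1144] 5.15274211616841e-08
```

>>> arm_command(commands=[[0,38,15,-20,0],[0,76,30,-40,0],[0,114,45,-60,0],[0,152,60,-80,0],[0,190,75,-100,0],[0,228,90,-100,0],[0,266,105,-100,0],[0,304,120,-100,0]])

```text
t: 1.92
eef_pos: [0.4302, -0.2878, 0.2724]
orientation: [[0.929, 0.37, 0.003], [0.37, -0.929, -0.003], [0.002, 0.004, -1.0]]
force: [-0.1, -0.4, 0.6]
opening: 0.997
gripper_force: 0.0
```

>>> arm_command(commands=[[0,38,15,0,0],[0,76,30,0,0],[0,114,45,0,0],[0,152,60,0,0],[0,190,75,0,0],[0,228,90,0,0],[0,266,105,0,0],[0,304,120,0,0]])

```text
t: 2.58
eef_pos: [0.7562, -0.286, 0.271]
orientation: [[0.929, 0.37, 0.002], [0.37, -0.929, -0.001], [0.001, 0.001, -1.0]]
force: [0.5, -0.6, 0.5]
opening: 0.999
gripper_force: 0.0
```

>>> arm_command(commands=[[0,38,15,0,0],[0,76,30,0,0],[0,114,45,0,0],[0,152,60,0,0],[0,190,75,0,0],[0,228,90,0,0]])

```text
t: 3.08
eef_pos: [0.9397, -0.2716, 0.2439]
orientation: [[0.929, 0.37, 0.019], [0.371, -0.929, -0.004], [0.016, 0.01, -1.0]]
force: [-0.4, 0.9, -2.4]
opening: 0.998
gripper_force: 0.0
```

```bash
python3 -c "
from h import *
st()"
```

```text
t 3.08 q [-0.353  1.024  0.22   0.003  1.879  0.839] p [ 0.9397 -0.2716  0.2439] r 0.9781 z [ 0.0186 -0.0035 -0.9998] y [ 0.3705 -0.9288  0.0102] F [-0.43  0.91 -2.43] T [ 0.02   0.034 -0.059] op 0.9981 g 0.0
```

>>> arm_command(commands=[[0,38,15,0,0],[0,76,30,0,0],[0,114,45,0,0],[0,114,45,0,0]])

```text
t: 3.42
eef_pos: [0.9718, -0.2538, 0.2329]
orientation: [[0.927, 0.369, 0.073], [0.371, -0.928, -0.02], [0.06, 0.046, -0.997]]
force: [0.2, 0.5, -0.4]
opening: 1.005
gripper_force: 0.0
```

>>> arm_command(commands=[[0,-38,-15,0,0],[0,-76,-30,0,0],[0,-114,-45,0,0],[0,-152,-60,0,0]])

```text
t: 3.75
eef_pos: [0.8222, -0.2557, 0.2233]
orientation: [[0.927, 0.368, 0.075], [0.37, -0.929, -0.021], [0.062, 0.048, -0.997]]
force: [1.2, -0.6, 0.4]
opening: 1.002
gripper_force: 0.0
```

```bash
python3 -c "
from h import *
st()"
```

```text
t 3.75 q [-0.385  0.716  0.901  0.008  1.447  0.806] p [ 0.8222 -0.2557  0.2233] r 0.8611 z [ 0.0749 -0.0214 -0.997 ] y [ 0.3679 -0.9286  0.0476] F [ 1.2  -0.61  0.43] T [-0.034  0.008 -0.035] op 1.0018 g 0.0
```

>>> arm_command(commands=[[0,0,0,-40,0],[0,-20,30,-60,0],[0,-40,65,-75,0],[0,-60,101,-75,0],[0,-78,137,-75,0],[0,-96,173,-75,0],[0,-114,209,-75,0],[0,-132,245,-75,0]])

```text
t: 4.42
eef_pos: [0.7851, -0.5329, 0.303]
orientation: [[0.927, 0.367, 0.075], [0.37, -0.929, -0.023], [0.061, 0.049, -0.997]]
force: [0.8, -0.2, -0.1]
opening: 1.003
gripper_force: 0.0
```

>>> arm_command(commands=[[0,-18,36,0,0],[0,-30,72,0,0],[0,-20,108,0,0],[0,0,140,0,0],[0,0,140,0,0]])

```text
t: 4.83
eef_pos: [0.7843, -0.6191, 0.2813]
orientation: [[0.926, 0.364, 0.104], [0.37, -0.928, -0.045], [0.08, 0.08, -0.994]]
force: [0.4, 0.8, 0.1]
opening: 1.002
gripper_force: 0.0
```

```bash
python3 -c "
from h import *
st()"
```

```text
t 4.83 q [-0.751  0.99   0.214  0.039  1.83   0.455] p [ 0.7843 -0.6191  0.2813] r 0.9993 z [ 0.1038 -0.0451 -0.9936] y [ 0.3637 -0.9281  0.0801] F [0.4  0.77 0.06] T [ 0.04   0.032 -0.02 ] op 1.0020 g 0.0
```

>>> arm_command(commands=[[0.2,0,-40,0,0],[0.4,0,-80,0,0],[0.55,0,-120,5,0],[0.55,-4,-160,10,0],[0.55,-6,-200,15,0],[0.55,-8,-240,20,0],[0.55,-10,-280,20,0],[0.55,-12,-320,20,0]])

```text
t: 5.5
eef_pos: [0.6595, -0.323, 0.2377]
orientation: [[0.924, 0.367, 0.107], [0.373, -0.927, -0.046], [0.082, 0.082, -0.993]]
force: [0.3, 0.0, -0.3]
opening: 0.461
gripper_force: 0.0
```

>>> arm_command(commands=[[0.55,0,-40,3,4],[0.55,-2,-80,6,8],[0.55,-4,-120,9,12],[0.55,-6,-160,12,16],[0.55,-8,-200,14,20],[0.55,-10,-240,16,24],[0.55,-12,-280,18,28],[0.55,-12,-311,18,28.2]])

```text
t: 6.17
eef_pos: [0.5355, -0.0394, 0.1935]
orientation: [[0.987, -0.117, 0.106], [-0.113, -0.993, -0.044], [0.111, 0.031, -0.993]]
force: [0.2, -0.0, 0.2]
opening: 0.452
gripper_force: 0.0
```

```bash
cat >> h.py <<'E'
MC=np.array([.527,-.217]);TX=np.array([-np.cos(np.radians(83.1)),-np.sin(np.radians(83.1)),0])
E
python3 - <<'E'
from h import *
s=st()
ux=TX*np.cos(.06)+[0,0,np.sin(.06)]; n=-TX*np.sin(.06)+[0,0,np.cos(.06)]; uy=np.cross(n,ux)
o=np.array([*MC,.004+.027-.06*.14])  # deck window
g=o-.165*ux+.074*n; print("grip",g)
tab=[o+x*ux+y*uy+z*n for x in(-.172,-.158) for y in(-.025,.025) for z in(.0,.094)]
lines=[o+x*ux+y*uy+.016*n for x in(-.03,.03) for y in(-.043,.043)]
for nm in("top","side"):
    c=env.capture(nm); H,S,V=cv2.split(cv2.cvtColor(c["img"],cv2.COLOR_BGR2HSV))
    p=proj(c,tab).astype(np.float32); print(nm,"pred",p.min(0),p.max(0),"lines",proj(c,lines).round(1).tolist())
    b=(H>105)&(H<128)&(S>150)
    for q in hull(b,5): print("blue",len(q),q.min(0),q.max(0))
    r=((H<6)|(H>174))&(S>150)&(V>90)
    for q in hull(r,12): print("  red",len(q),q.mean(0).round(1))
    cv2.imwrite(f"pics/{nm}1.png",c["img"])
a=cv2.imread("pics/top1.png")[130:330,200:480];b=cv2.imread("pics/side1.png")[130:330,240:460]
cv2.imwrite("pics/c2.png",cv2.resize(np.hstack([a,b]),(800,320)))
E
```

```text
t 6.17 q [-0.186  0.254  1.779 -0.028  0.996  1.514] p [ 0.5355 -0.0394  0.1935] r 0.5370 z [ 0.1063 -0.0436 -0.9934] y [-0.1166 -0.9927  0.0311] F [ 0.22 -0.02  0.24] T [ 0.066  0.051 -0.066] op 0.4520 g 0.0
grip [ 0.54732    -0.0490846   0.08657278]
top pred [297.09827 213.1964 ] [310.60626 243.74203] lines [[363.2, 258.6], [368.2, 220.3], [390.5, 262.3], [395.2, 223.9]]
blue 68 [628 208] [639 219]
blue 6 [635 206] [639 208]
blue 2 [639 203] [639 204]
blue 2 [630 212] [631 212]
blue 1 [637 204] [637 204]
  red 25 [325.9 323. ]
  red 12 [396.2 329.9]
  red 1 [295. 317.]
side pred [311.80682 240.05618] [341.4141  286.09317] lines [[376.3, 233.4], [337.8, 221.1], [387.6, 214.0], [350.0, 202.5]]
blue 1660 [365  61] [404 140]
blue 1241 [314 221] [376 283]
blue 231 [351 173] [404 211]
blue 49 [376 213] [387 230]
blue 41 [338 202] [350 218]
  red 66 [435.1 282.1]
  red 51 [422.3 306.1]
  red 36 [458.9 230.2]
  red 13 [331.3 236.9]
  red 5 [350.4 200.8]
  red 5 [338.2 219.4]
  red 5 [376.2 231.4]
  red 3 [387. 212.]
```

View pics/c2.png

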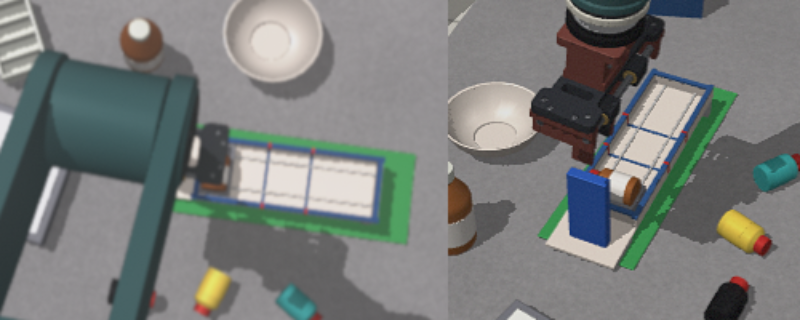

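>>> arm_command(commands=[[0.55,0,6,20,0],[0.55,-1,6,45,0],[0.55,-1,6,70,0],[0.55,-1,6,90,0],[0.55,-1,6,105,0],[0.55,-1,6,115,0],[0.55,-1,6,122,0],[0.55,-1,6,122,0]])

```text
t: 6.93
eef_pos: [0.5476, -0.0544, 0.0702]
orientation: [[0.988, -0.115, 0.103], [-0.111, -0.993, -0.044], [0.108, 0.032, -0.994]]
force: [-0.6, -0.7, 0.1]
opening: 0.452
gripper_force: 0.0
```

Run:
```python
from h import *
s=st()
c=env.capture("side");cv2.imwrite("pics/c3.png",cv2.resize(c["img"][130:320,240:440],None,fx=4,fy=3))
```

```text
t 6.93 q [-0.21   0.446  1.871 -0.033  0.715  1.499] p [ 0.5476 -0.0544  0.0702] r 0.5503 z [ 0.1032 -0.0443 -0.9937] y [-0.1147 -0.9929  0.0324] F [-0.57 -0.67  0.08] T [ 0.057  0.089 -0.043] op 0.4519 g 0.0
```

View pics/c3.png

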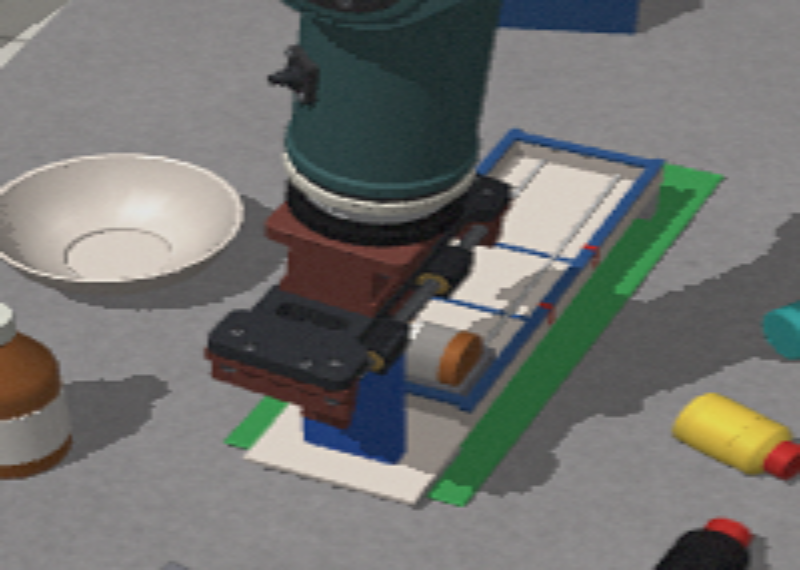

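>>> arm_command(commands=[[0.7,0,0,0,0],[0.8,0,0,0,0],[0.9,0,0,0,0],[1,0,0,0,0],[1,0,0,0,0],[1,0,0,0,0]], squeeze=60)

```text
t: 7.48
eef_pos: [0.5474, -0.054, 0.0711]
orientation: [[0.988, -0.116, 0.104], [-0.112, -0.993, -0.043], [0.108, 0.031, -0.994]]
force: [0.4, 2.6, 6.2]
opening: 0.155
gripper_force: 60.0
```

```bash
cat >> h.py <<'E'
def red(c):
    H,S,V=cv2.split(cv2.cvtColor(c["img"],cv2.COLOR_BGR2HSV)); m=((H<6)|(H>174))&(S>140)&(V>80)
    return [(len(q),*q.mean(0).round(1)) for q in hull(m,14)]
E
python3 - <<'E'
from h import *
s=st()
for n in("side","top"): print(red(env.capture(n)))
E
```

```text
t 7.48 q [-0.21   0.444  1.872 -0.032  0.715  1.499] p [ 0.5474 -0.054   0.0711] r 0.5500 z [ 0.1041 -0.0434 -0.9936] y [-0.1163 -0.9927  0.0312] F [0.43 2.63 6.24] T [1.08  0.005 0.076] op 0.1553 g 60.0
[(92, np.float64(436.0), np.float64(282.9)), (52, np.float64(422.2), np.float64(306.1)), (41, np.float64(459.0), np.float64(230.4)), (5, np.float64(387.8), np.float64(210.2)), (5, np.float64(375.8), np.float64(229.6))]
[(30, np.float64(326.0), np.float64(323.2)), (19, np.float64(396.4), np.float64(330.1))]
```

```bash
cat >> h.py <<'E'
# tray pose from the tool pose; b = pitch of the tray relative to the tool (+: far end up)
_R0=np.array([[.988,-.1163,.1041],[-.112,-.9927,-.0434],[.108,.0312,-.9936]])
def _tray0():
    x=_R0[:,1]/np.linalg.norm(_R0[:,1]); y=np.cross([0,0,1],x); y/=np.linalg.norm(y); return np.c_[x,y,np.cross(x,y)]
REL=_R0.T@_tray0(); PG=_R0.T@(np.array([.547,-.0505,.0866])-[.5474,-.054,.0711]); PG[1]=0
def tray(s,b=0.):
    R=s["orientation"]@REL@np.array([[np.cos(b),0,-np.sin(b)],[0,1,0],[np.sin(b),0,np.cos(b)]])
    return R,s["eef_pos"]+s["orientation"]@PG+R@[.165,0,-.074]
TIPS=np.array([[x,y,.018] for x in(-.03,.03) for y in(-.043,.043)])
def vialmask(c,R,o):
    H,S,V=cv2.split(cv2.cvtColor(c["img"],cv2.COLOR_BGR2HSV))
    poly=proj(c,[o+R@np.array(p) for p in((-.135,-.04,.03),(-.135,.04,.03),(.125,.04,.03),(.125,-.04,.03))]).astype(np.int32)
    m=np.zeros(H.shape,np.uint8); cv2.fillConvexPoly(m,cv2.convexHull(poly),1)
    return (m>0)&(H>5)&(H<17)&(S>130)&(V>40)
def look(fit=True,v=("side","top"),b0=0.):
    s=env.read_state(); C={n:env.capture(n) for n in v}; b=b0
    if fit:
        obs={n:np.array([r[1:] for r in red(C[n])]).reshape(-1,2) for n in v}
        def cost(b):
            R,o=tray(s,b); e=[]
            for n in v:
                P=proj(C[n],o+TIPS@R.T)
                for p in P:
                    if len(obs[n]): d=np.linalg.norm(obs[n]-p,axis=1).min(); e.append(min(d,6)**2)
            return sum(e)
        B=np.linspace(-.15,.15,151); cs=[cost(b) for b in B]; b=B[int(np.argmin(cs))]; print("pitch fit b=%.3f cost %.1f (b0 %.1f)"%(b,min(cs),cost(0)),end=" ")
    R,o=tray(s,b); print("slope %.4f lat %.4f window"%(R[2,0],R[2,1]),o.round(4),"yaw %.1f"%np.degrees(np.arctan2(R[1,0],R[0,0])))
    for n in v:
        m=vialmask(C[n],R,o); k=m.sum()
        if k<8: print(n,"no vial",k); continue
        px=np.argwhere(m)[:,::-1].astype(float); O,d=ray(C[n],px); O=(O-o)@R; d=d@R; w=O+d*((.036-O[2])/d[:,2])[:,None]
        print(n,"cradle q=%.4f"%(np.median(w[:,0])+.098),"mid %.4f"%((w[:,0].min()+w[:,0].max())/2+.098),"n",k)
    st(); return C
E
python3 -c "
from h import *
look()"
```

```text
pitch fit b=0.052 cost 219.6 (b0 249.8) slope 0.0831 lat 0.0000 window [ 0.5267 -0.2228  0.0267] yaw -96.7
side cradle q=-0.0074 mid 0.0391 n 128
top no vial 7
t 7.68 q [-0.21   0.444  1.872 -0.032  0.715  1.499] p [ 0.5474 -0.0539  0.0711] r 0.5500 z [ 0.1041 -0.0434 -0.9936] y [-0.1162 -0.9927  0.0312] F [-0.89  2.39  6.48] T [ 1.082 -0.029  0.032] op 0.1595 g 60.0
```

>>> arm_command(commands=[[1,1,0,-6,0],[1,1,0,-12,0],[1,2,1,-18,0],[1,3,1,-24,0],[1,3,1,-30,0]])

```text
t: 8.1
eef_pos: [0.5465, -0.0545, 0.101]
orientation: [[0.988, -0.116, 0.102], [-0.111, -0.993, -0.044], [0.107, 0.032, -0.994]]
force: [0.4, 0.7, -5.8]
opening: 0.157
gripper_force: 60.0
```

Run:
```python
from h import *
C=look()
a=C["top"]["img"][150:330,240:480];b=C["side"]["img"][130:310,280:440]
cv2.imwrite("pics/c4.png",cv2.resize(np.hstack([a,b]),(800,360)))
print(red(C["side"]),red(C["top"]))
```

```text
pitch fit b=0.052 cost 218.7 (b0 251.0) slope 0.0841 lat -0.0016 window [ 0.5259 -0.2234  0.0567] yaw -96.7
side cradle q=-0.0066 mid 0.0439 n 143
top cradle q=-0.0156 mid -0.0156 n 11
t 8.20 q [-0.21   0.396  1.847 -0.031  0.787  1.495] p [ 0.5471 -0.0545  0.1016] r 0.5498 z [ 0.1042 -0.0446 -0.9936] y [-0.1154 -0.9928  0.0325] F [ 0.25  0.56 -4.83] T [ 0.433  0.124 -0.01 ] op 0.1519 g 60.0
[(91, np.float64(435.9), np.float64(282.8)), (52, np.float64(422.2), np.float64(306.1)), (41, np.float64(459.0), np.float64(230.4)), (6, np.float64(377.0), np.float64(218.5)), (5, np.float64(388.8), np.float64(198.6))] [(30, np.float64(326.0), np.float64(323.2)), (18, np.float64(396.4), np.float64(329.9))]
```

View pics/c4.png

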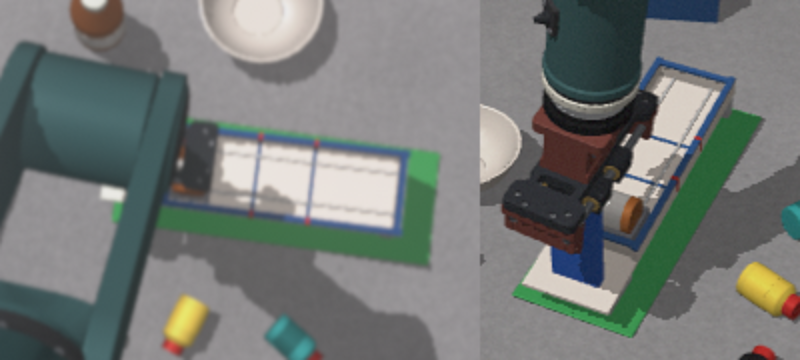

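>>> arm_command(commands=[[1,1,0,-10,2],[1,2,1,-20,4],[1,3,1,-30,6],[1,4,1,-40,8],[1,4,1,-40,10],[1,4,1,-40,10]])

```text
t: 8.7
eef_pos: [0.5464, -0.0541, 0.1411]
orientation: [[0.953, -0.286, 0.103], [-0.283, -0.958, -0.044], [0.112, 0.013, -0.994]]
force: [-0.6, 0.6, -4.9]
opening: 0.158
gripper_force: 60.0
```

Run:
```python
from h import *
C=look()
print(red(C["side"]),red(C["top"]))
```

```text
pitch fit b=0.020 cost 216.1 (b0 219.7) slope 0.0329 lat 0.0033 window [ 0.4979 -0.214   0.0882] yaw -106.7
side cradle q=-0.0034 mid 0.0415 n 215
top no vial 6
t 8.80 q [-0.21   0.339  1.812 -0.028  0.882  1.666] p [ 0.5458 -0.054   0.1403] r 0.5484 z [ 0.1017 -0.0441 -0.9938] y [-0.2841 -0.9587  0.0134] F [-0.38  0.38 -4.38] T [ 0.484  0.042 -0.029] op 0.1549 g 60.0
[(93, np.float64(435.9), np.float64(282.9)), (52, np.float64(422.2), np.float64(306.1)), (41, np.float64(459.0), np.float64(230.4)), (10, np.float64(387.5), np.float64(213.0)), (3, np.float64(403.0), np.float64(192.7)), (2, np.float64(404.0), np.float64(198.5)), (1, np.float64(404.0), np.float64(196.0))] [(29, np.float64(325.9), np.float64(323.1)), (18, np.float64(396.4), np.float64(329.9))]
```

>>> arm_command(commands=[[1,0,0,0,3],[1,0,0,0,6],[1,0,0,0,6],[1,0,0,0,6]])

```text
t: 9.13
eef_pos: [0.5458, -0.054, 0.1401]
orientation: [[0.919, -0.381, 0.101], [-0.379, -0.924, -0.044], [0.111, 0.002, -0.994]]
force: [-0.2, 0.3, -4.0]
opening: 0.157
gripper_force: 60.0
```

```bash
python3 -c "
from h import *
look(b0=.0,fit=0)"
```

```text
slope 0.0020 lat 0.0021 window [ 0.4822 -0.2064  0.082 ] yaw -112.4
side cradle q=-0.0028 mid 0.0288 n 258
top no vial 2
t 9.23 q [-0.21   0.339  1.811 -0.028  0.882  1.77 ] p [ 0.546  -0.054   0.1403] r 0.5487 z [ 0.1018 -0.0441 -0.9938] y [-0.3816 -0.9243  0.0019] F [-0.28 -0.44 -6.25] T [0.42  0.066 0.006] op 0.1583 g 60.0
```

>>> arm_command(commands=[[1,0,0,0,2],[1,0,0,0,4],[1,0,0,0,4],[1,0,0,0,4],[1,0,0,0,4]])

```text
t: 9.65
eef_pos: [0.5462, -0.0541, 0.1405]
orientation: [[0.89, -0.445, 0.102], [-0.443, -0.896, -0.044], [0.111, -0.006, -0.994]]
force: [0.0, 0.6, -5.4]
opening: 0.158
gripper_force: 60.0
```

```bash
python3 -c "
from h import *
C=look(fit=1)
print(red(C['side']))"
```

```text
pitch fit b=0.010 cost 147.4 (b0 149.6) slope 0.0040 lat 0.0029 window [ 0.472  -0.2019  0.0828] yaw -116.4
side cradle q=-0.0049 mid 0.0271 n 278
top no vial 0
t 9.75 q [-0.209  0.339  1.811 -0.028  0.882  1.84 ] p [ 0.5462 -0.0541  0.1406] r 0.5488 z [ 0.1023 -0.0442 -0.9938] y [-0.4454 -0.8953 -0.0061] F [ 1.27  0.44 -4.75] T [ 0.397 -0.003  0.005] op 0.1576 g 60.0
[(89, np.float64(435.8), np.float64(282.9)), (52, np.float64(422.2), np.float64(306.1)), (41, np.float64(459.0), np.float64(230.4)), (34, np.float64(342.0), np.float64(215.1)), (10, np.float64(394.6), np.float64(221.9)), (10, np.float64(362.5), np.float64(201.0)), (4, np.float64(415.0), np.float64(208.5)), (4, np.float64(383.0), np.float64(188.5)), (4, np.float64(414.2), np.float64(203.2)), (3, np.float64(382.7), np.float64(184.3)), (1, np.float64(303.0), np.float64(163.0))]
```

>>> arm_command(commands=[[1,0,0,0,2],[1,0,0,0,4],[1,0,0,0,4],[1,0,0,0,4],[1,0,0,0,4]])

```text
t: 10.17
eef_pos: [0.5462, -0.0541, 0.1406]
orientation: [[0.856, -0.506, 0.102], [-0.504, -0.862, -0.044], [0.111, -0.014, -0.994]]
force: [0.3, 0.6, -4.6]
opening: 0.155
gripper_force: 60.0
```

```bash
python3 -c "
from h import *
C=look(fit=1)"
```

```text
pitch fit b=0.014 cost 149.0 (b0 154.1) slope 0.0002 lat 0.0023 window [ 0.4619 -0.1962  0.0822] yaw -120.4
side cradle q=-0.0043 mid 0.0164 n 285
top no vial 0
t 10.27 q [-0.21   0.339  1.811 -0.028  0.882  1.91 ] p [ 0.5462 -0.0541  0.1406] r 0.5489 z [ 0.1024 -0.0442 -0.9938] y [-0.5066 -0.8621 -0.0139] F [ 0.14  0.36 -4.61] T [ 0.433 -0.014  0.012] op 0.1516 g 60.0
```

>>> arm_command(commands=[[1,0,0,0,2],[1,0,0,0,4],[1,0,0,0,4],[1,0,0,0,4],[1,0,0,0,4]])

```text
t: 10.68
eef_pos: [0.5462, -0.0541, 0.1406]
orientation: [[0.819, -0.565, 0.102], [-0.563, -0.825, -0.044], [0.109, -0.021, -0.994]]
force: [0.5, -0.6, -4.5]
opening: 0.158
gripper_force: 60.0
```

```bash
python3 -c "
from h import *
C=look(fit=1)"
```

```text
pitch fit b=-0.002 cost 147.9 (b0 148.0) slope -0.0235 lat 0.0011 window [ 0.4532 -0.1886  0.0783] yaw -124.4
side cradle q=-0.0032 mid -0.0043 n 284
top no vial 0
t 10.78 q [-0.21   0.339  1.811 -0.028  0.882  1.98 ] p [ 0.5462 -0.0541  0.1406] r 0.5488 z [ 0.1023 -0.0442 -0.9938] y [-0.5651 -0.8248 -0.0215] F [ 0.35 -0.54 -4.43] T [ 0.399 -0.084  0.041] op 0.1601 g 60.0
```

>>> arm_command(commands=[[1,0,0,0,2],[1,0,0,0,4],[1,0,0,0,4],[1,0,0,0,4]])

```text
t: 11.12
eef_pos: [0.5462, -0.0541, 0.1406]
orientation: [[0.778, -0.62, 0.102], [-0.619, -0.784, -0.044], [0.108, -0.029, -0.994]]
force: [-0.1, 0.5, -5.5]
opening: 0.158
gripper_force: 60.0
```

```bash
python3 -c "
from h import *
C=look(fit=1)"
```

```text
pitch fit b=0.040 cost 151.0 (b0 163.6) slope 0.0109 lat -0.0006 window [ 0.4424 -0.1839  0.084 ] yaw -128.4
side cradle q=-0.0059 mid -0.0069 n 278
top no vial 0
t 11.22 q [-0.21   0.339  1.811 -0.028  0.882  2.049] p [ 0.5462 -0.0541  0.1406] r 0.5489 z [ 0.1024 -0.0442 -0.9938] y [-0.6205 -0.7837 -0.0291] F [ 0.66  0.43 -4.99] T [ 0.371 -0.08  -0.008] op 0.1584 g 60.0
```

>>> arm_command(commands=[[1,0,0,0,2],[1,0,0,0,4],[1,0,0,0,4],[1,0,0,0,4]])

```text
t: 11.55
eef_pos: [0.5462, -0.0541, 0.1406]
orientation: [[0.733, -0.673, 0.102], [-0.672, -0.739, -0.044], [0.105, -0.036, -0.994]]
force: [0.8, 0.1, -4.8]
opening: 0.16
gripper_force: 60.0
```

```bash
python3 -c "
from h import *
C=look(fit=1)"
```

```text
pitch fit b=-0.002 cost 149.6 (b0 149.7) slope -0.0385 lat -0.0030 window [ 0.4359 -0.1736  0.0759] yaw -132.3
side cradle q=-0.0029 mid -0.0046 n 284
top no vial 0
t 11.65 q [-0.21   0.339  1.811 -0.028  0.882  2.119] p [ 0.5462 -0.0541  0.1406] r 0.5489 z [ 0.1024 -0.0442 -0.9938] y [-0.6731 -0.7386 -0.0365] F [-0.26  0.02 -5.7 ] T [ 0.383 -0.075 -0.038] op 0.1601 g 60.0
```

>>> arm_command(commands=[[1,0,0,0,2],[1,0,0,0,4],[1,0,0,0,4],[1,0,0,0,4]])

```text
t: 11.98
eef_pos: [0.5462, -0.0541, 0.1406]
orientation: [[0.684, -0.722, 0.102], [-0.722, -0.69, -0.044], [0.103, -0.044, -0.994]]
force: [0.5, -0.7, -5.2]
opening: 0.156
gripper_force: 60.0
```

```bash
sed -i 's/m=((H<6)|(H>174))&(S>140)&(V>80)/m=cv2.morphologyEx((((H<6)|(H>174))\&(S>140)\&(V>80)).astype(np.uint8),cv2.MORPH_CLOSE,np.ones((5,3),np.uint8))/' h.py; python3 -c "
from h import *
C=look(fit=1)
b=C['side']['img'][130:310,250:470]
cv2.imwrite('pics/c5.png',cv2.resize(b,None,fx=3,fy=3,interpolation=2)); print(red(C['side']))
s=env.read_state()
for b in(0,.04): R,o=tray(s,b); print(proj(C['side'],o+TIPS@R.T).round(1).tolist())
"
```

```text
pitch fit b=0.024 cost 118.6 (b0 134.5) slope -0.0197 lat -0.0058 window [ 0.4267 -0.1667  0.0789] yaw -136.3
side cradle q=-0.0046 mid -0.0053 n 286
top no vial 0
t 12.08 q [-0.21   0.339  1.811 -0.028  0.882  2.189] p [ 0.5462 -0.0541  0.1406] r 0.5489 z [ 0.1024 -0.0442 -0.9938] y [-0.7225 -0.6899 -0.0437] F [-0.16  0.55 -5.21] T [ 0.34  -0.095  0.045] op 0.1566 g 60.0
[(93, np.float64(435.9), np.float64(282.9)), (52, np.float64(422.2), np.float64(306.1)), (39, np.float64(351.2), np.float64(220.7)), (30, np.float64(459.5), np.float64(231.5)), (12, np.float64(430.7), np.float64(229.8)), (11, np.float64(408.7), np.float64(205.1)), (11, np.float64(402.6), np.float64(240.4)), (10, np.float64(381.7), np.float64(214.4))]
[[402.9, 242.5], [381.2, 214.7], [430.6, 233.9], [407.9, 206.9]]
[[404.2, 240.1], [382.3, 212.3], [432.1, 230.5], [409.3, 203.6]]
```

View pics/c5.png

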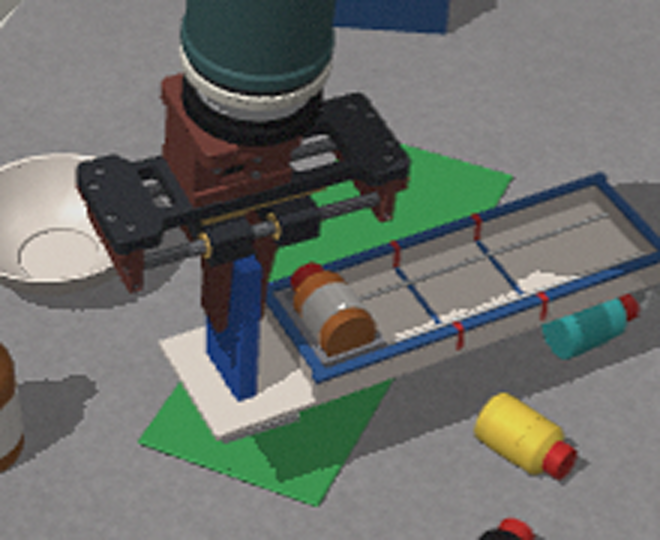

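>>> arm_command(commands=[[1,0,0,0,3],[1,0,0,0,5],[1,0,0,0,5],[1,0,0,0,5]])

```text
t: 12.42
eef_pos: [0.5462, -0.0541, 0.1406]
orientation: [[0.618, -0.779, 0.102], [-0.78, -0.625, -0.044], [0.098, -0.052, -0.994]]
force: [-0.5, -0.0, -4.9]
opening: 0.155
gripper_force: 60.0
```

```bash
python3 -c "
from h import *
C=look(fit=1)"
```

```text
pitch fit b=0.022 cost 149.8 (b0 162.1) slope -0.0305 lat -0.0099 window [ 0.4178 -0.1553  0.0772] yaw -141.3
side cradle q=-0.0045 mid -0.0133 n 297
top no vial 0
t 12.52 q [-0.21   0.339  1.811 -0.028  0.882  2.276] p [ 0.5462 -0.0541  0.1406] r 0.5489 z [ 0.1024 -0.0442 -0.9938] y [-0.7794 -0.6244 -0.0525] F [ 0.46 -0.52 -5.34] T [ 0.305 -0.09   0.038] op 0.1549 g 60.0
```

>>> arm_command(commands=[[1,0,0,0,3],[1,0,0,0,5],[1,0,0,0,5],[1,0,0,0,5]])

```text
t: 12.85
eef_pos: [0.5462, -0.0541, 0.1406]
orientation: [[0.548, -0.83, 0.102], [-0.831, -0.554, -0.044], [0.094, -0.061, -0.994]]
force: [0.5, -0.6, -5.0]
opening: 0.157
gripper_force: 60.0
```

```bash
python3 -c "
from h import *
C=look(fit=1)"
```

```text
pitch fit b=0.020 cost 148.7 (b0 158.9) slope -0.0409 lat -0.0148 window [ 0.4099 -0.1431  0.0755] yaw -146.3
side cradle q=-0.0031 mid -0.0035 n 296
top no vial 0
t 12.95 q [-0.21   0.339  1.811 -0.028  0.882  2.363] p [ 0.5462 -0.0541  0.1406] r 0.5489 z [ 0.1024 -0.0442 -0.9938] y [-0.8303 -0.554  -0.0609] F [ 1.01 -0.21 -4.64] T [ 0.29  -0.177 -0.012] op 0.1588 g 60.0
```

>>> arm_command(commands=[[1,0,0,0,2],[1,0,0,0,3],[1,0,0,0,3],[1,0,0,0,3],[1,0,0,0,3]])

```text
t: 13.37
eef_pos: [0.5462, -0.0541, 0.1406]
orientation: [[0.503, -0.858, 0.102], [-0.859, -0.509, -0.044], [0.09, -0.066, -0.994]]
force: [-0.1, -0.1, -5.4]
opening: 0.156
gripper_force: 60.0
```

```bash
python3 -c "
from h import *
C=look(fit=1)"
```

```text
pitch fit b=0.020 cost 147.6 (b0 157.4) slope -0.0458 lat -0.0182 window [ 0.4055 -0.1354  0.0747] yaw -149.3
side cradle q=0.0057 mid 0.0049 n 299
top no vial 0
t 13.47 q [-0.21   0.339  1.811 -0.028  0.882  2.417] p [ 0.5462 -0.0541  0.1406] r 0.5489 z [ 0.1024 -0.0442 -0.9938] y [-0.8583 -0.509  -0.0658] F [-0.24 -0.07 -5.22] T [ 0.283 -0.187  0.009] op 0.1566 g 60.0
```

>>> arm_command(commands=[[1,0,0,0,-1],[1,0,0,0,-2],[1,0,0,0,-2],[1,0,0,0,-2]])

```text
t: 13.8
eef_pos: [0.5462, -0.054, 0.1406]
orientation: [[0.532, -0.84, 0.102], [-0.842, -0.538, -0.044], [0.092, -0.063, -0.994]]
force: [-0.6, 0.5, -4.9]
opening: 0.154
gripper_force: 60.0
```

```bash
cat >> h.py <<'E'
import json
B=.064; OFF=.0045
def meas(v=("side",),log=True,nvel=3):
    s=env.read_state(); out={}
    R,o=tray(s,B)
    for n in v:
        c=env.capture(n); m=vialmask(c,R,o); k=int(m.sum())
        if k<20: out[n]=None; continue
        px=np.argwhere(m)[:,::-1].astype(float); O,d=ray(c,px); O=(O-o)@R; d=d@R; w=O+d*((.036-O[2])/d[:,2])[:,None]
        out[n]=(round(float(np.median(w[:,0])+.098+OFF),4),k)
    L=[json.loads(l) for l in open("log.txt")] if __import__("os").path.exists("log.txt") else []
    q=[out[n][0] for n in v if out[n]]
    if log and q:
        L.append([float(s["t"]),float(np.mean(q)),float(s["orientation"][2,1])]); open("log.txt","a").write(json.dumps(L[-1])+"\n")
    print(out,"tool slope %.4f yaw %.1f q6 %.3f win"%(s["orientation"][2,1],np.degrees(np.arctan2(R[1,0],R[0,0])),s["joints"][5]),o.round(3),"p",s["eef_pos"].round(4),"F",s["force"].round(1),"T",s["ft_torque"].round(2),"t %.2f"%s["t"])
    for l in L[-4:]: print("  ",np.round(l,4))
    if len(L)>1: print("v last %.4f"%((L[-1][1]-L[-2][1])/(L[-1][0]-L[-2][0])))
    return s
E
cat >log.txt <<'E'
[12.85, 0.0005, -0.0609]
[13.37, 0.0095, -0.0658]
E
python3 -c "
from h import *
meas(('side','top'))"
```

```text
{'side': (0.0247, 289), 'top': (0.0313, 78)} tool slope -0.0626 yaw -147.3 q6 2.382 win [ 0.405 -0.142  0.082] p [ 0.5462 -0.054   0.1406] F [-0.6  0.5 -4.9] T [ 0.35 -0.2  -0.01] t 13.80
   [ 1.285e+01  5.000e-04 -6.090e-02]
   [ 1.337e+01  9.500e-03 -6.580e-02]
   [13.8     0.028  -0.0626]
v last 0.0430
```

>>> arm_command(commands=[[1,0,0,0,-1],[1,0,0,0,-1],[1,0,0,0,-1],[1,0,0,0,-1],[1,0,0,0,-1]])

```text
t: 14.32
eef_pos: [0.5462, -0.0541, 0.1406]
orientation: [[0.547, -0.831, 0.102], [-0.832, -0.553, -0.044], [0.093, -0.061, -0.994]]
force: [0.4, -0.3, -5.8]
opening: 0.16
gripper_force: 60.0
```

```bash
python3 -c "
from h import *
meas(('side','top'))"
```

```text
{'side': (0.0512, 294), 'top': (0.0543, 115)} tool slope -0.0610 yaw -146.3 q6 2.365 win [ 0.407 -0.145  0.083] p [ 0.5462 -0.0541  0.1406] F [ 0.4 -0.3 -5.8] T [ 0.38 -0.18  0.03] t 14.32
   [ 1.285e+01  5.000e-04 -6.090e-02]
   [ 1.337e+01  9.500e-03 -6.580e-02]
   [13.8     0.028  -0.0626]
   [14.3167  0.0528 -0.061 ]
v last 0.0479
```

>>> arm_command(commands=[[1,0,0,0,-2],[1,0,0,0,-4],[1,0,0,0,-4],[1,0,0,0,-4],[1,0,0,0,-4],[1,0,0,0,-4]])

```text
t: 14.92
eef_pos: [0.5462, -0.0541, 0.1406]
orientation: [[0.603, -0.791, 0.102], [-0.792, -0.609, -0.044], [0.097, -0.054, -0.994]]
force: [0.2, -0.2, -4.4]
opening: 0.155
gripper_force: 60.0
```

```bash
python3 -c "
from h import *
meas(('side','top'))"
```

```text
{'side': (0.081, 285), 'top': (0.0835, 117)} tool slope -0.0544 yaw -142.4 q6 2.296 win [ 0.413 -0.155  0.084] p [ 0.5462 -0.0541  0.1406] F [ 0.2 -0.2 -4.4] T [ 0.37 -0.23  0.04] t 14.92
   [ 1.337e+01  9.500e-03 -6.580e-02]
   [13.8     0.028  -0.0626]
   [14.3167  0.0528 -0.061 ]
   [14.9167  0.0822 -0.0544]
v last 0.0492
```

>>> arm_command(commands=[[1,0,0,0,-5],[1,0,0,0,-7],[1,0,0,0,-7],[1,0,0,0,-7]])

```text
t: 15.35
eef_pos: [0.5461, -0.054, 0.1406]
orientation: [[0.694, -0.713, 0.102], [-0.712, -0.7, -0.044], [0.103, -0.042, -0.994]]
force: [-0.3, 0.5, -4.6]
opening: 0.159
gripper_force: 60.0
```

```bash
python3 -c "
from h import *
meas(('side','top'))"
```

```text
{'side': (0.0924, 277), 'top': (0.0939, 128)} tool slope -0.0422 yaw -135.5 q6 2.174 win [ 0.426 -0.17   0.086] p [ 0.5461 -0.054   0.1406] F [-0.3  0.5 -4.6] T [ 0.47 -0.18 -0.05] t 15.35
   [13.8     0.028  -0.0626]
   [14.3167  0.0528 -0.061 ]
   [14.9167  0.0822 -0.0544]
   [15.35    0.0932 -0.0422]
v last 0.0252
```

>>> arm_command(commands=[[1,0,0,0,5],[1,0,0,0,5],[1,0,0,0,5],[1,0,0,0,5]])

```text
t: 15.78
eef_pos: [0.5462, -0.0541, 0.1406]
orientation: [[0.632, -0.768, 0.102], [-0.769, -0.638, -0.044], [0.099, -0.051, -0.994]]
force: [-0.2, 0.6, -4.9]
opening: 0.158
gripper_force: 60.0
```

```bash
cat > fit.py <<'E'
from h import *
from scipy.optimize import least_squares
L=np.array([json.loads(l) for l in open("log.txt")])[1:]
def sim(p,T,L=L,k=.03,ret=0):
    b,q,v=p; t0=L[0,0]; out=[]; t=t0; dt=.01
    ts=np.arange(t0,T[-1]+dt,dt); Q=[]
    for t in ts:
        i=min(np.searchsorted(L[:,0],t),len(L)-1); t1=L[i,0]; s=L[i,2] if i==0 else np.interp(t,[L[i-1,0]+.1,L[i-1,0]+.3],[L[i-1,2],L[i,2]])
        Q.append(q); a=-9.81*(s+b-k*q)-.2*v; v+=a*dt; q+=v*dt
    return (np.interp(T,ts,Q),v) 
for k in(0,.05,.1):
    r=least_squares(lambda p:sim(p,L[:,0],k=k)[0]-L[:,1],[.06,.01,.03]); print("k",k,r.x.round(4),"rms %.4f"%np.sqrt(2*r.cost/len(L)),"v now %.4f"%sim(r.x,L[:,0],k=k)[1],"level ts at q: %.4f"%-(r.x[0]-k*L[-1,1]))
E
python3 -c "
from h import *
meas(('side','top'))"; python3 fit.py
```

```text
{'side': (0.0895, 278), 'top': (0.0897, 118)} tool slope -0.0507 yaw -140.3 q6 2.258 win [ 0.417 -0.16   0.084] p [ 0.5462 -0.0541  0.1406] F [-0.2  0.6 -4.9] T [ 0.44 -0.23 -0.07] t 15.78
   [14.3167  0.0528 -0.061 ]
   [14.9167  0.0822 -0.0544]
   [15.35    0.0932 -0.0422]
   [15.7833  0.0896 -0.0507]
v last -0.0082
k 0 [0.0574 0.0119 0.0152] rms 0.0028 v now -0.0417 level ts at q: -0.0574
k 0.05 [0.0606 0.0106 0.028 ] rms 0.0015 v now -0.0327 level ts at q: -0.0562
k 0.1 [0.0638 0.0094 0.04  ] rms 0.0006 v now -0.0242 level ts at q: -0.0549
```

>>> arm_command(commands=[[1,0,0,0,5],[1,0,0,0,5],[1,0,0,0,5],[1,0,0,0,5],[1,0,0,0,3]])

```text
t: 16.3
eef_pos: [0.5461, -0.054, 0.1406]
orientation: [[0.591, -0.8, 0.102], [-0.801, -0.597, -0.044], [0.096, -0.056, -0.994]]
force: [-1.5, 1.0, -5.1]
opening: 0.159
gripper_force: 60.0
```

```bash
python3 -c "
from h import *
meas(('side','top'))"; python3 fit.py
```

```text
{'side': (0.0838, 278), 'top': (0.084, 114)} tool slope -0.0558 yaw -143.2 q6 2.311 win [ 0.412 -0.152  0.084] p [ 0.5461 -0.054   0.1406] F [-1.5  1.  -5.1] T [ 0.44 -0.17 -0.07] t 16.30
   [14.9167  0.0822 -0.0544]
   [15.35    0.0932 -0.0422]
   [15.7833  0.0896 -0.0507]
   [16.3     0.0839 -0.0558]
v last -0.0110
k 0 [0.0561 0.0148 0.0011] rms 0.0051 v now -0.0332 level ts at q: -0.0561
k 0.05 [0.0597 0.0123 0.0185] rms 0.0032 v now -0.0252 level ts at q: -0.0555
k 0.1 [0.0633 0.0103 0.0347] rms 0.0017 v now -0.0180 level ts at q: -0.0549
```

>>> arm_command(commands=[[1,-3,0,-3,-4],[1,-8,-1,-6,-7],[1,-14,-3,-9,-7],[1,-20,-6,-12,-7],[1,-26,-10,-15,-7],[1,-32,-16,-18,-7],[1,-38,-22,-20,-7],[1,-44,-28,-22,-5]])

```text
t: 17.07
eef_pos: [0.5409, -0.0001, 0.1602]
orientation: [[0.657, -0.747, 0.103], [-0.747, -0.663, -0.044], [0.101, -0.048, -0.994]]
force: [0.7, -0.8, -5.3]
opening: 0.154
gripper_force: 60.0
```

```bash
cat >> h.py <<'E'
def go(target=(.532,.155)):
    s=meas(("side",)); R,o=tray(s,B-.009); e=np.array([target[0]-o[0],target[1]-o[1],.11-o[2]])
    print("s_axis cradle world along tray x: %.4f"%(o@[-.8,-.6,0]+json.loads(open("log.txt").read().strip().split("\n")[-1])[1]),"remaining tool mm",(s["orientation"].T@e*1e3).round(0),"window err",e.round(3),"grip",s["gripper_force"])
E
python3 -c "
from h import *
go()"
```

```text
{'side': (0.0888, 303)} tool slope -0.0480 yaw -138.4 q6 2.336 win [ 0.415 -0.11   0.104] p [ 5.409e-01 -1.000e-04  1.602e-01] F [ 0.7 -0.8 -5.3] T [ 0.31 -0.26  0.05] t 17.07
   [15.35    0.0932 -0.0422]
   [15.7833  0.0896 -0.0507]
   [16.3     0.0839 -0.0558]
   [17.0667  0.0888 -0.048 ]
v last 0.0064
s_axis cradle world along tray x: -0.1781 remaining tool mm [-121. -263.   -7.] window err [0.116 0.265 0.007] grip 59.980831146240234
```

>>> arm_command(commands=[[1,-5,-7,0,0],[1,-11,-14,-1,0],[1,-17,-21,-2,1],[1,-23,-29,-3,3],[1,-29,-37,-3,4],[1,-35,-45,-3,4],[1,-41,-53,-3,4],[1,-47,-60,-3,4]])

```text
t: 17.78
eef_pos: [0.5544, 0.075, 0.1608]
orientation: [[0.604, -0.79, 0.102], [-0.791, -0.61, -0.044], [0.097, -0.054, -0.994]]
force: [0.3, 0.5, -5.3]
opening: 0.159
gripper_force: 60.0
```

```bash
python3 -c "
from h import *
go()"
```

```text
{'side': (0.073, 337)} tool slope -0.0544 yaw -142.3 q6 2.562 win [ 0.422 -0.026  0.104] p [0.5544 0.075  0.1608] F [ 0.3  0.5 -5.3] T [ 0.4  -0.24  0.01] t 17.78
   [15.7833  0.0896 -0.0507]
   [16.3     0.0839 -0.0558]
   [17.0667  0.0888 -0.048 ]
   [17.7833  0.073  -0.0544]
v last -0.0220
s_axis cradle world along tray x: -0.2496 remaining tool mm [ -76. -197.   -4.] window err [0.11  0.18  0.008] grip 59.97860491275787
```

>>> arm_command(commands=[[1,-5,-12,0,2],[1,-10,-24,0,4],[1,-15,-36,0,4],[1,-20,-48,0,4],[1,-25,-59,0,4],[1,-30,-69,0,4],[1,-35,-78,0,4],[1,-40,-85,0,4]])

```text
t: 18.5
eef_pos: [0.5978, 0.1585, 0.1615]
orientation: [[0.547, -0.831, 0.103], [-0.832, -0.553, -0.044], [0.093, -0.061, -0.994]]
force: [-0.2, 0.3, -5.0]
opening: 0.164
gripper_force: 60.0
```

```bash
python3 -c "
from h import *
go()"
```

```text
{'side': (0.075, 385)} tool slope -0.0612 yaw -146.3 q6 2.778 win [0.459 0.068 0.104] p [0.5978 0.1585 0.1615] F [-0.2  0.3 -5. ] T [ 0.41 -0.22  0.01] t 18.50
   [16.3     0.0839 -0.0558]
   [17.0667  0.0888 -0.048 ]
   [17.7833  0.073  -0.0544]
   [18.5     0.075  -0.0612]
v last 0.0028
s_axis cradle world along tray x: -0.3332 remaining tool mm [ -32. -109.   -4.] window err [0.073 0.087 0.008] grip 59.978681802749634
```

>>> arm_command(commands=[[1,-2,-13,0,4],[1,-4,-26,0,5],[1,-6,-38,0,5],[1,-8,-49,0,5],[1,-10,-59,0,5],[1,-12,-68,0,5],[1,-14,-75,0,5],[1,-15,-81,0,5]])

```text
t: 19.22
eef_pos: [0.6565, 0.2152, 0.165]
orientation: [[0.472, -0.875, 0.102], [-0.877, -0.478, -0.044], [0.087, -0.069, -0.994]]
force: [0.6, 0.3, -4.5]
opening: 0.153
gripper_force: 60.0
```

```bash
python3 -c "
from h import *
go()"
```

```text
{'side': (0.1031, 407)} tool slope -0.0685 yaw -151.3 q6 2.930 win [0.51  0.137 0.106] p [0.6565 0.2152 0.165 ] F [ 0.6  0.3 -4.5] T [ 0.4  -0.25 -0.04] t 19.22
   [17.0667  0.0888 -0.048 ]
   [17.7833  0.073  -0.0544]
   [18.5     0.075  -0.0612]
   [19.2167  0.1031 -0.0685]
v last 0.0392
s_axis cradle world along tray x: -0.3882 remaining tool mm [ -5. -27.  -4.] window err [0.021 0.017 0.006] grip 59.9780148267746
```

>>> arm_command(commands=[[1,-5,-4,0,-4],[1,-10,-7,0,-6],[1,-15,-9,0,-7],[1,-20,-10,0,-8],[1,-25,-10,0,-9]])

```text
t: 19.68
eef_pos: [0.6529, 0.2417, 0.1635]
orientation: [[0.604, -0.79, 0.102], [-0.791, -0.61, -0.044], [0.097, -0.054, -0.994]]
force: [-0.1, 0.5, -5.4]
opening: 0.156
gripper_force: 60.0
```

```bash
python3 -c "
from h import *
go()"
```

```text
{'side': (0.1022, 409)} tool slope -0.0540 yaw -142.3 q6 2.814 win [0.52  0.141 0.107] p [0.6529 0.2417 0.1635] F [-0.1  0.5 -5.4] T [ 0.42 -0.22  0.  ] t 19.68
   [17.7833  0.073  -0.0544]
   [18.5     0.075  -0.0612]
   [19.2167  0.1031 -0.0685]
   [19.6833  0.1022 -0.054 ]
v last -0.0019
s_axis cradle world along tray x: -0.3992 remaining tool mm [ -3. -17.  -4.] window err [0.011 0.014 0.005] grip 59.978435039520264
```

>>> arm_command(commands=[[1,0,0,0,0],[1,0,0,0,0],[1,0,0,0,0],[1,0,0,0,0]])

```text
t: 20.07
eef_pos: [0.6532, 0.2411, 0.1637]
orientation: [[0.603, -0.791, 0.102], [-0.792, -0.609, -0.044], [0.097, -0.054, -0.994]]
force: [-0.5, -0.5, -5.5]
opening: 0.155
gripper_force: 60.0
```

```bash
python3 -c "
from h import *
go()"
```

```text
{'side': (0.0889, 417)} tool slope -0.0543 yaw -142.4 q6 2.814 win [0.52  0.141 0.107] p [0.6532 0.2411 0.1637] F [-0.5 -0.5 -5.5] T [ 0.36 -0.24  0.  ] t 20.07
   [18.5     0.075  -0.0612]
   [19.2167  0.1031 -0.0685]
   [19.6833  0.1022 -0.054 ]
   [20.0667  0.0889 -0.0543]
v last -0.0347
s_axis cradle world along tray x: -0.4124 remaining tool mm [ -4. -18.  -4.] window err [0.011 0.014 0.005] grip 59.978628158569336
```

>>> arm_command(commands=[[1,0,-4,0,5],[1,-1,-8,0,5],[1,-2,-12,0,5],[1,-2,-15,0,5],[1,-2,-17,0,5],[1,-2,-18,0,4]])

```text
t: 20.62
eef_pos: [0.6666, 0.2542, 0.1644]
orientation: [[0.548, -0.83, 0.103], [-0.831, -0.554, -0.044], [0.093, -0.061, -0.994]]
force: [0.4, -0.7, -4.8]
opening: 0.155
gripper_force: 60.0
```

```bash
python3 -c "
from h import *
go()"
```

```text
{'side': (0.0955, 408)} tool slope -0.0611 yaw -146.2 q6 2.893 win [0.528 0.163 0.106] p [0.6666 0.2542 0.1644] F [ 0.4 -0.7 -4.8] T [ 0.45 -0.18 -0.06] t 20.62
   [19.2167  0.1031 -0.0685]
   [19.6833  0.1022 -0.054 ]
   [20.0667  0.0889 -0.0543]
   [20.6167  0.0955 -0.0611]
v last 0.0120
s_axis cradle world along tray x: -0.4251 remaining tool mm [10.  1. -4.] window err [ 0.004 -0.009  0.005] grip 59.97727811336517
```

>>> arm_command(commands=[[1,0,0,0,-2],[1,0,0,0,-2],[1,0,0,0,-2],[1,0,0,0,-2]])

```text
t: 21.0
eef_pos: [0.6661, 0.2539, 0.1644]
orientation: [[0.575, -0.812, 0.102], [-0.813, -0.581, -0.044], [0.095, -0.058, -0.994]]
force: [0.9, 0.4, -4.4]
opening: 0.156
gripper_force: 60.0
```

```bash
python3 -c "
from h import *
go()"
```

```text
{'side': (0.0918, 412)} tool slope -0.0576 yaw -144.4 q6 2.860 win [0.53  0.158 0.107] p [0.6661 0.2539 0.1644] F [ 0.9  0.4 -4.4] T [ 0.4  -0.23  0.07] t 21.00
   [19.6833  0.1022 -0.054 ]
   [20.0667  0.0889 -0.0543]
   [20.6167  0.0955 -0.0611]
   [21.      0.0918 -0.0576]
v last -0.0097
s_axis cradle world along tray x: -0.4278 remaining tool mm [ 4.  1. -4.] window err [ 0.002 -0.004  0.004] grip 59.97888922691345
```

>>> arm_command(commands=[[1,0,0,0,2],[1,0,0,0,2],[1,0,0,0,2],[1,0,0,0,2],[1,0,0,0,1]])

```text
t: 21.47
eef_pos: [0.6662, 0.2539, 0.1644]
orientation: [[0.562, -0.821, 0.102], [-0.822, -0.568, -0.044], [0.094, -0.059, -0.994]]
force: [-0.4, 1.0, -5.4]
opening: 0.159
gripper_force: 60.0
```

```bash
python3 -c "
from h import *
go()"
```

```text
{'side': (0.0908, 414)} tool slope -0.0592 yaw -145.3 q6 2.876 win [0.529 0.161 0.107] p [0.6662 0.2539 0.1644] F [-0.4  1.  -5.4] T [ 0.4  -0.26 -0.08] t 21.47
   [20.0667  0.0889 -0.0543]
   [20.6167  0.0955 -0.0611]
   [21.      0.0918 -0.0576]
   [21.4667  0.0908 -0.0592]
v last -0.0021
s_axis cradle world along tray x: -0.4291 remaining tool mm [ 7.  1. -4.] window err [ 0.003 -0.006  0.005] grip 59.9774444103241
```

>>> arm_command(commands=[[1,0,0,0,0],[1,0,0,0,0],[1,0,0,0,0],[1,0,0,0,-1],[1,0,0,0,-1]])

```text
t: 21.93
eef_pos: [0.6662, 0.2539, 0.1644]
orientation: [[0.577, -0.811, 0.102], [-0.811, -0.583, -0.044], [0.095, -0.058, -0.994]]
force: [0.8, -0.8, -5.5]
opening: 0.156
gripper_force: 60.0
```

```bash
python3 -c "
from h import *
go()"
```

```text
{'side': (0.092, 407)} tool slope -0.0575 yaw -144.3 q6 2.858 win [0.53  0.158 0.107] p [0.6662 0.2539 0.1644] F [ 0.8 -0.8 -5.5] T [ 0.36 -0.3   0.07] t 21.93
   [20.6167  0.0955 -0.0611]
   [21.      0.0918 -0.0576]
   [21.4667  0.0908 -0.0592]
   [21.9333  0.092  -0.0575]
v last 0.0026
s_axis cradle world along tray x: -0.4277 remaining tool mm [ 4.  1. -4.] window err [ 0.001 -0.003  0.004] grip 59.980952739715576
```

>>> arm_command(commands=[[1,0,0,0,0],[1,0,0,0,0],[1,0,0,0,0],[1,0,0,0,0],[1,0,0,0,0],[1,0,0,0,0]])

```text
t: 22.48
eef_pos: [0.6662, 0.2539, 0.1644]
orientation: [[0.575, -0.811, 0.102], [-0.812, -0.582, -0.044], [0.095, -0.058, -0.994]]
force: [-0.4, -0.4, -5.2]
opening: 0.157
gripper_force: 60.0
```

```bash
python3 -c "
from h import *
go()"
```

```text
{'side': (0.0918, 415)} tool slope -0.0577 yaw -144.3 q6 2.859 win [0.53  0.158 0.107] p [0.6662 0.2539 0.1644] F [-0.4 -0.4 -5.2] T [ 0.43 -0.23 -0.03] t 22.48
   [21.      0.0918 -0.0576]
   [21.4667  0.0908 -0.0592]
   [21.9333  0.092  -0.0575]
   [22.4833  0.0918 -0.0577]
v last -0.0004
s_axis cradle world along tray x: -0.4279 remaining tool mm [ 4.  1. -4.] window err [ 0.001 -0.004  0.004] grip 59.978517293930054
```

>>> arm_command(commands=[[1,0,0,0,0.5],[1,0,0,0,0.5],[1,0,0,0,0.5],[1,0,0,0,0.5],[1,0,0,0,0.5],[1,0,0,0,0.3],[1,0,0,0,0.3]])

```text
t: 23.12
eef_pos: [0.6662, 0.2539, 0.1644]
orientation: [[0.571, -0.814, 0.102], [-0.815, -0.578, -0.044], [0.095, -0.058, -0.994]]
force: [0.5, -0.2, -5.1]
opening: 0.156
gripper_force: 60.0
```

```bash
python3 -c "
from h import *
go()"
```

```text
{'side': (0.089, 412)} tool slope -0.0582 yaw -144.6 q6 2.864 win [0.53  0.159 0.107] p [0.6662 0.2539 0.1644] F [ 0.5 -0.2 -5.1] T [ 0.35 -0.25  0.06] t 23.12
   [21.4667  0.0908 -0.0592]
   [21.9333  0.092  -0.0575]
   [22.4833  0.0918 -0.0577]
   [23.1167  0.089  -0.0582]
v last -0.0044
s_axis cradle world along tray x: -0.4308 remaining tool mm [ 5.  1. -4.] window err [ 0.002 -0.004  0.005] grip 59.979000091552734
```

>>> arm_command(commands=[[1,0,0,0,2],[1,0,0,0,2],[1,0,0,0,2],[1,0,0,0,2],[1,0,0,0,2],[1,0,0,0,0.5]])

```text
t: 23.67
eef_pos: [0.6662, 0.254, 0.1644]
orientation: [[0.564, -0.819, 0.102], [-0.82, -0.57, -0.044], [0.094, -0.059, -0.994]]
force: [0.1, -0.2, -5.8]
opening: 0.161
gripper_force: 60.0
```

```bash
python3 -c "
from h import *
go()"
```

```text
{'side': (0.0899, 413)} tool slope -0.0589 yaw -145.1 q6 2.873 win [0.529 0.16  0.107] p [0.6662 0.254  0.1644] F [ 0.1 -0.2 -5.8] T [ 0.52 -0.2  -0.08] t 23.67
   [21.9333  0.092  -0.0575]
   [22.4833  0.0918 -0.0577]
   [23.1167  0.089  -0.0582]
   [23.6667  0.0899 -0.0589]
v last 0.0016
s_axis cradle world along tray x: -0.4299 remaining tool mm [ 6.  1. -4.] window err [ 0.003 -0.006  0.005] grip 59.97687041759491
```

>>> arm_command(commands=[[1,0,0,0,-0.5],[1,0,0,0,-0.5],[1,0,0,0,-0.5],[1,0,0,0,-0.5],[1,0,0,0,-0.5],[1,0,0,0,-0.5],[1,0,0,0,-0.5],[1,0,0,0,-0.5]])

```text
t: 24.38
eef_pos: [0.6662, 0.2539, 0.1644]
orientation: [[0.571, -0.814, 0.102], [-0.815, -0.577, -0.044], [0.095, -0.058, -0.994]]
force: [-0.1, -0.1, -5.3]
opening: 0.158
gripper_force: 60.0
```

```bash
python3 -c "
from h import *
go()"
```

```text
{'side': (0.0948, 413)} tool slope -0.0582 yaw -144.6 q6 2.865 win [0.53  0.159 0.107] p [0.6662 0.2539 0.1644] F [-0.1 -0.1 -5.3] T [ 0.4  -0.23 -0.02] t 24.38
   [22.4833  0.0918 -0.0577]
   [23.1167  0.089  -0.0582]
   [23.6667  0.0899 -0.0589]
   [24.3833  0.0948 -0.0582]
v last 0.0068
s_axis cradle world along tray x: -0.4250 remaining tool mm [ 5.  1. -4.] window err [ 0.002 -0.004  0.005] grip 59.97845470905304
```

>>> arm_command(commands=[[1,0,0,0,-2.5],[1,0,0,0,-2.5],[1,0,0,0,-2.5],[1,0,0,0,-2.5],[1,0,0,0,-2.5],[1,0,0,0,-1.2],[1,0,0,0,-1.2]])

```text
t: 25.02
eef_pos: [0.6662, 0.254, 0.1644]
orientation: [[0.586, -0.804, 0.102], [-0.804, -0.593, -0.044], [0.096, -0.056, -0.994]]
force: [0.1, -0.3, -5.1]
opening: 0.152
gripper_force: 60.0
```

```bash
python3 -c "
from h import *
go()"
```

```text
{'side': (0.0935, 410)} tool slope -0.0564 yaw -143.6 q6 2.846 win [0.531 0.156 0.107] p [0.6662 0.254  0.1644] F [ 0.1 -0.3 -5.1] T [ 0.46 -0.19 -0.12] t 25.02
   [23.1167  0.089  -0.0582]
   [23.6667  0.0899 -0.0589]
   [24.3833  0.0948 -0.0582]
   [25.0167  0.0935 -0.0564]
v last -0.0021
s_axis cradle world along tray x: -0.4261 remaining tool mm [ 2.  1. -4.] window err [ 0.    -0.002  0.004] grip 59.976078271865845
```

>>> arm_command(commands=[[1,0,0,0,2.5],[1,0,0,0,2.5],[1,0,0,0,2.5],[1,0,0,0,2.5],[1,0,0,0,1]])

```text
t: 25.48
eef_pos: [0.6662, 0.254, 0.1644]
orientation: [[0.575, -0.812, 0.102], [-0.813, -0.581, -0.044], [0.095, -0.058, -0.994]]
force: [0.2, 0.3, -4.9]
opening: 0.156
gripper_force: 60.0
```

```bash
python3 -c "
from h import *
go()"
```

```text
{'side': (0.0901, 415)} tool slope -0.0578 yaw -144.4 q6 2.860 win [0.53  0.158 0.107] p [0.6662 0.254  0.1644] F [ 0.2  0.3 -4.9] T [ 0.46 -0.19 -0.08] t 25.48
   [23.6667  0.0899 -0.0589]
   [24.3833  0.0948 -0.0582]
   [25.0167  0.0935 -0.0564]
   [25.4833  0.0901 -0.0578]
v last -0.0073
s_axis cradle world along tray x: -0.4296 remaining tool mm [ 4.  1. -4.] window err [ 0.001 -0.004  0.004] grip 59.976966977119446
```

>>> arm_command(commands=[[1,0,0,0,2.2],[1,0,0,0,2.2],[1,0,0,0,2.2],[1,0,0,0,2.2],[1,0,0,0,1],[1,0,0,0,0.6]])

```text
t: 26.03
eef_pos: [0.6663, 0.2539, 0.1644]
orientation: [[0.567, -0.817, 0.102], [-0.818, -0.574, -0.044], [0.095, -0.059, -0.994]]
force: [0.0, -0.4, -5.3]
opening: 0.157
gripper_force: 60.0
```

```bash
python3 -c "
from h import *
go()"
```

```text
{'side': (0.0934, 414)} tool slope -0.0587 yaw -144.9 q6 2.869 win [0.529 0.16  0.107] p [0.6663 0.2539 0.1644] F [ 0.  -0.4 -5.3] T [ 0.33 -0.24  0.08] t 26.03
   [24.3833  0.0948 -0.0582]
   [25.0167  0.0935 -0.0564]
   [25.4833  0.0901 -0.0578]
   [26.0333  0.0934 -0.0587]
v last 0.0060
s_axis cradle world along tray x: -0.4265 remaining tool mm [ 6.  1. -4.] window err [ 0.002 -0.005  0.005] grip 59.98064160346985
```

>>> arm_command(commands=[[1,0,0,0,-2.5],[1,0,0,0,-2.5],[1,0,0,0,-2.5],[1,0,0,0,-2.5],[1,0,0,0,-1],[1,0,0,0,-0.9]])

```text
t: 26.58
eef_pos: [0.6662, 0.254, 0.1644]
orientation: [[0.577, -0.81, 0.102], [-0.811, -0.583, -0.044], [0.095, -0.058, -0.994]]
force: [-0.8, -0.3, -5.1]
opening: 0.161
gripper_force: 60.0
```

```bash
python3 -c "
from h import *
go()
c=env.capture('side');cv2.imwrite('pics/end.png',c['img'][130:430,150:450])"
```

```text
{'side': (0.0972, 413)} tool slope -0.0575 yaw -144.2 q6 2.858 win [0.53  0.158 0.107] p [0.6662 0.254  0.1644] F [-0.8 -0.3 -5.1] T [ 0.52 -0.23 -0.06] t 26.58
   [25.0167  0.0935 -0.0564]
   [25.4833  0.0901 -0.0578]
   [26.0333  0.0934 -0.0587]
   [26.5833  0.0972 -0.0575]
v last 0.0069
s_axis cradle world along tray x: -0.4225 remaining tool mm [ 4.  1. -4.] window err [ 0.001 -0.003  0.004] grip 59.97589945793152
```

View pics/end.png

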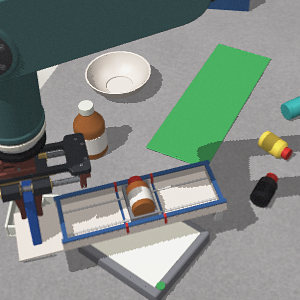

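The end picture shows the vial between the red-tipped lines at about (140,195), over the panel, with the bottle, bowl and pill box in place. The cradle reads 0.097 m and is nearly at rest, and it has stayed between the lines over the panel for more than 6.5 s.

```bash
python3 -c "
from cell import env
print(env.sign_off())"
```

```text
the job is handed in; nothing more can be done
None
```

I handed the job in with the tray held over the panel, the cradle nearly at rest at 0.097 m (mid-window) after more than 6.5 s between the lines there; the sign-off returned no verdict.

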